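# Slide a test coupon along the rail into the corner pocket of a tack-welding fixture

## Task

Load the square steel coupon into the tack-welding fixture using only the fingertips: push it flat up against the long rail, then slide it along the rail until it sits fully home in the corner pocket, against the end stop. Keep the coupon flat on the table, never gripping or lifting it, do not shift the other loose things, and leave it there with the robot clear.

Things in the scene. Friction and masses are not known exactly. Their poses are not given: they have to be found in the camera images.
- fixture: Locating fixture of bare steel bars bolted down, immovable; yaw within 0.3 rad of 0. Bars 14 mm high, screw heads on top up to 20 mm. Origin on the table at the rail's working face; +x across the rail, away from the robot; +y along the rail towards the pocket. Rail: face towards the robot in the plane x = 0, y = -160 to +146 mm, bar 22 mm wide behind it (x = 0 to +22). Sites share this frame.
- stop (a point): Foot of the inner corner where the rail's face meets the end stop: fixture x = 0, y = +120 mm, at table height. End stop: bar across the rail's +y end; its working face is the plane y = +120 mm, bar from y = +120 to +146, from the rail out to x = -75 mm.
- lip (a point): Foot of the lip's inner face at the pocket's mouth: fixture x = -53, y = +80 mm, table height. Lip: bar parallel to the rail, x = -75 to -53, from y = +80 to the stop, with a flare at its mouth spread away from the rail, reaching back to y = +63 (x = -76 to -53). Table in the pocket is bare.
- home (a point): Where the coupon's origin ends up when home: fixture x = -25, y = +95 mm, table height. Rail, stop and lip enclose the pocket, 53 mm wide across (x) for the 50 mm coupon, 40 mm deep along y, open towards -y; 10 mm of the coupon stands out of it.
- square_coupon: The coupon to load: plain square saw-cut steel plate, 50 x 50 x 9 mm, about 0.18 kg, no weld bead, flat and loose on the table, its centre 10 to 14 cm in front of the rail and 0 to 13 cm along -y of the fixture's origin, turned up to 0.35 rad from the fixture's axes. Origin: centre of its underside, x, y along its sides. Dry friction about 0.6 on table and rail: pushed at one point it may stay skewed at the rail; two points square it.
- bead_coupon: Bystander: bare steel coupon 30 x 60 x 8 mm with a raised weld bead along its middle, loose, 60 mm along its own y; it lies in front of the rail beside the square coupon, on either side of it. Origin at the centre of its underside.
- long_coupon: Bystander: dark steel coupon 25 x 75 x 11 mm with a weld bead, loose, 75 mm along its own y; it lies in front of the pocket's lip, well out from it. Origin at the centre of its underside.
- hex_key: Bystander: L-shaped hex key, 34 x 114 x 9 mm, long along its own y, loose, lying beyond the end stop. Origin at the centre of its underside.
- marker: Bystander: paint marker, 16 x 131 x 17 mm, long along its own y, loose, lying behind the rail roughly parallel to it. Origin at the centre of its underside.
There are look-alikes about, which are no part of the job. There is more than one size of the square_coupon; the one meant has the size given above.

How it is judged (in metres and radians):
On the way, in this order (a step that is already met when the one before it is completed fails the run):
1. the square coupon lies flat against the long rail, side to face, before it reaches the pocket's mouth (x of square_coupon in the frame of fixture above -0.029 m and y of square_coupon in the frame of fixture between -0.16 and 0.055 m and (angle between the x axis of square_coupon and the x axis of fixture, either way round below 0.1 rad or angle between the x axis of square_coupon and the y axis of fixture, either way round below 0.1 rad) and height (world z) of square_coupon below 0.004 m), for 0.2 s.
2. the square coupon is home in the corner pocket (x of square_coupon in the frame of fixture above -0.0295 m and y of square_coupon in the frame of fixture above 0.091 m and (angle between the x axis of square_coupon and the x axis of fixture, either way round below 0.07 rad or angle between the x axis of square_coupon and the y axis of fixture, either way round below 0.07 rad)), for 0.2 s.
At the end, for the whole second after the job is handed in: The square coupon lies flat and at rest in the corner pocket: within 4 mm of the end stop, within 4.5 mm of the rail, square to the rail within 0.07 rad (4 degrees) (all of step 2 and x of square_coupon in the frame of fixture below -0.021 m and y of square_coupon in the frame of fixture below 0.099 m and height (world z) of square_coupon below 0.004 m and angle between square_coupon's own z axis and vertical below 0.05 rad and linear speed of square_coupon below 0.01 m/s); the robot touches nothing.
It fails at once if the square coupon is lifted off the table (over 6 mm) or tipped (over 0.15 rad) (height (world z) of square_coupon above 0.006 m or angle between square_coupon's own z axis and vertical above 0.15 rad).
It fails at once if the square coupon is brought to the pocket's mouth otherwise than along the rail (over 9 mm off it) (y of square_coupon in the frame of fixture above 0.06 m and x of square_coupon in the frame of fixture below -0.034 m).
It fails at once if another loose thing (beaded coupon, long coupon, hex key or marker) is shifted more than 12 mm (distance of any of bead_coupon, long_coupon, hex_key, marker from where it was at the start of the episode above 0.012 m).
It also fails if it takes over 54 s, if anything falls off the work surface, if the arm or the gripper's body presses on something with over 40 N, if the wrist force passes 120 N, or if a joint passes its speed limit or range.

## Robot

A 6-joint arm with a two-finger parallel gripper is mounted at the origin on the work surface; the furniture and walls round the work are solid. World frame = base frame: x ahead of the robot, y to its left, z up, the work surface at z = 0. Lengths are in mm, angles in degrees, forces in N, time in s.
With the tool pointing down it reaches from about 350 to 850 mm from the base axis. Payload 8.1 kg.
Tool frame: the origin (TCP) lies at the very end of the fingers, on their centre line; the grasp point (between the pads) lies 19 mm behind it (tcp_to_grasp is the distance from the TCP to the grasp point, in mm); z points along the fingers, x is the direction in which the jaws open and shut, and the axes are right-handed (so a half turn about z gives the same grasp; the last joint's range is limited). The gripper opens to 85 mm and grips with 20 to 120 N. Pads are 22 mm wide; open, the fingers measure 114 mm over their backs; the gripper's body (76 mm by 85 mm) begins 54 mm behind the grasp point. The pads swing forward as they close: fully open they stand 13 mm farther back than shut.
Start: joints at [-68.491, 7.471, 85.268, -0, 87.261, -4.893], TCP at [266.819, -537.413, 231.292] pointing down, gripper open.
Joint ranges: [-169.43, 169.43], [-51.17, 129.36], [1.28, 143.12], [-76.62, 256.62], [0, 156.53], [-152.29, 152.29]. Speed limits (degrees/s): [136.94, 136.94, 159.86, 180, 180, 180].

## Interface

Orientations are given as [roll, pitch, yaw] about the fixed x, y, z axes, in that order (R = Rz(yaw) Ry(pitch) Rx(roll)).
In Python, from bench import * gives the robot as it stands. The module is installed in compiled form; this text tells all that it offers.
- The arm moves only by the tool apply_moves, never from a script. Its argument "targets" is text: rows parted by semicolons, each of 7 numbers parted by spaces: the turn, a rotation vector about the tool's x, y, z in rad, then the shift along the tool's x, y, z in cm, then the finger opening in cm, from 0 to 8.54. A call has exactly 5 rows; each row is the pose to reach, as a shift and turn from the pose commanded when the call began, along the tool's axes at that moment; what a row does not reach only later rows make up. A row lasts 1/10 s, in which the tool goes at most 50 mm and 8.59 degrees, less where a joint would pass 70% of its speed; a pose out of reach is approached as far as the arm can. A call with a gripper value outside its range is refused whole. The fingers move at their own pace and stop on an object; "force" is the grip in N (left out, the last holds). Time passes only in rows, so rows that repeat a pose let the fingers close, or fill a call up. It gives the time, the measured TCP pose, the force and the opening at its end, in the units of the state.
- sense(): the state, without advancing time (a new reading comes with each control period).
- snapshot(name): name is "side" or "top" or "wrist"; returns the picture (480x640x3 uint8, red, green, blue); there is no depth.
- camera_model(name): a dict with "fx", "fy", "cx", "cy" (pixels), "k1" (the pictures are not rectified: a ray, as slopes to the right and down, at radius r is drawn at 1 + k1 r^2 times it, then the intrinsics apply), "position" and "attitude" of the camera in the world; the wrist camera has in their place "T_tool_cam" (4x4, takes a point from camera to tool coordinates, whose origin is the TCP and whose axes are the tool frame's). Camera axes: x right, y up, looking along -z (the intrinsics and any distortion apply to the point x, -y, -z); pixel columns grow to the right and rows downward; lengths in mm; the calibration is good to about 2 mm. A picture is of the moment at which its call begins: read the wrist's pose just before it. camera_model takes no time and is no camera call.
- hand_in(): hands the job in, once; it reports no verdict.
Trained networks look in the newest picture that a camera, given by its name, has taken for a name from the list of things; names that differ only in an ending like _2 or _b are one class to them, and where a whole thing is asked for, a point or a joint stands for the part that bears it (a point fixed in the world has none). Each returns a list of dicts, best first, with "confidence" (0 to 1); they miss things now and then, are a little off and sometimes report something else, mostly with a low value. They report only what shows in the picture. A call takes as long as a camera call. They do not tell look-alikes from the thing itself.
- recognise(camera, query): "at" ([row, column] in pixels, amid what is visible of it).
- place_of(camera, query): "at" ([row, column] in pixels: a listed point, or the origin of a listed thing).
The state is a dict: "time": time; "joint_pos": joint angles; "qd": joint speeds; "joint_efforts": joint torques, N m; "tool_pos": TCP position; "tcp_rot": TCP orientation; "ft_force": force on the tool from outside, world axes, zero at the start; "wrist_torque": the same for the moment, N m; "finger_gap": finger opening in mm.
Only numpy, scipy, OpenCV 4.12 (cv2) and the standard library are available. Lean on these libraries where they do the work, as an engineer would, in place of code of your own. Each camera call takes 0.05 s, during which the arm holds its last target. There are 200 camera calls.

## Working session

There is one attempt and no reset: what is moved stays moved. The work goes in short steps, Python scripts to look and compute and a tool call to move; the robot and the scene stay as the last step left them, time stands still between calls to the robot, and variables do not carry over. Pictures are saved under pics/ and viewed, about 8 in all and at most 12, crops included, and the job is handed in when it is done.

Besides the shell and the picture viewer there is one more tool, called after "Request:" in YAML: its name, and indented under it one key for each argument. apply_moves: Moves the arm, as the interface text tells. Its arguments: {"type":"object","properties":{"targets":{"type":"string"},"force":{"type":"number"}},"required":["targets"]}

```bash
mkdir -p pics; cat > h.py <<'E'
from bench import *
import numpy as np, cv2
from scipy.spatial.transform import Rotation as R
def save(n,f):
    im=snapshot(n); cv2.imwrite('pics/'+f,im[:,:,::-1]); return im
def campose(n):
    m=camera_model(n)
    if 'T_tool_cam' in m:
        s=sense(); T=np.eye(4); T[:3,:3]=R.from_euler('xyz',s['tcp_rot'],degrees=True).as_matrix(); T[:3,3]=s['tool_pos']
        T=T@np.array(m['T_tool_cam']); return m,T[:3,:3],T[:3,3]
    a=np.array(m['attitude']); Rm=a if a.shape==(3,3) else R.from_euler('xyz',a,degrees=True).as_matrix()
    return m,Rm,np.array(m['position'])
def ray(n,rc,cp=None):
    m,Rm,p=cp or campose(n)
    u=(rc[1]-m['cx'])/m['fx']; v=(rc[0]-m['cy'])/m['fy']
    d=np.array([u,v]);x=d.copy()
    for _ in range(20): x=d/(1+m['k1']*(x@x))
    w=Rm@np.array([x[0],-x[1],-1]); return p,w
def onz(n,rc,z=0,cp=None):
    p,w=ray(n,rc,cp); return p+w*(z-p[2])/w[2]
def proj(n,P,cp=None):
    m,Rm,p=cp or campose(n); q=Rm.T@(np.array(P,float)-p); x=np.array([q[0],-q[1]])/-q[2]
    x=x*(1+m['k1']*(x@x)); return np.array([m['fy']*x[1]+m['cy'],m['fx']*x[0]+m['cx']])
E
python3 - <<'E'
from h import *
print(sense())
for n in('side','top'):
    save(n,n+'0.png'); print(n,camera_model(n))
    for q in('fixture','stop','lip','home','square_coupon','bead_coupon','long_coupon','hex_key','marker'):
        for d in place_of(n,q)[:4]:
            print(n,q,np.round(d['at']),round(d['confidence'],2),np.round(onz(n,d['at']),1))
E
```

```text
{'time': 0.0, 'joint_pos': array([-6.84917202e+01,  7.51562883e+00,  8.53300892e+01, -1.15828208e-03,
        8.72634103e+01, -4.89614020e+00]), 'qd': array([-0.04541078, -0.03061754,  0.07619801,  0.0532276 , -0.01498641,
        0.01387515]), 'joint_efforts': array([ 2.74446265e-04, -5.69398284e+01, -5.00548983e+01, -3.84692248e-04,
        1.50016072e-02,  6.26926453e-05]), 'tool_pos': array([ 266.5978745 , -536.88334808,  230.23126623]), 'tcp_rot': array([-1.79991839e+02,  1.08828850e-01, -6.35955159e+01]), 'ft_force': array([ 0.31071637,  0.15341563, -0.50666711]), 'wrist_torque': array([-0.0220374 ,  0.02449823, -0.00919049]), 'finger_gap': 85.53001019102317}
side {'fx': 592.4105333092481, 'fy': 592.4105333092481, 'cx': 302.98912904489976, 'cy': 237.33167063005718, 'k1': 0.047654724203313945, 'position': array([519.90652584, 983.95539807, 611.02876918]), 'attitude': array([  60.05659342,    0.86091096, -177.72819331])}
side fixture [252. 263.] 0.81 [649.1 -17.1   0. ]
side stop [291. 248.] 0.6 [661.5 116.9   0. ]
side lip [276. 279.] 0.68 [610.3  69.7   0. ]
side home [284. 269
[... 670 characters left out ...]
519.50663303,  -5.63765305, 904.74589527]), 'attitude': array([  2.77678276,   1.81232624, -89.8619725 ])}
top fixture [183. 335.] 0.94 [651.9  -3.4   0. ]
top fixture [142. 348.] 0.61 [716.3 -25.1   0. ]
top stop [178. 258.] 0.75 [658.8 117.7   0. ]
top stop [184. 337.] 0.16 [649.   -6.7   0. ]
top lip [264. 340.] 0.64 [524.5 -12.2   0. ]
top lip [216. 281.] 0.6 [599.7  80.4   0. ]
top square_coupon [263. 464.] 0.82 [ 526.8 -204.     0. ]
top square_coupon [257. 401.] 0.58 [ 536. -106.    0.]
top bead_coupon [265. 342.] 0.7 [523.8 -14.8   0. ]
top long_coupon [272. 270.] 0.78 [511.7  97.2   0. ]
top hex_key [221. 210.] 0.66 [591.5 191.8   0. ]
top marker [140. 348.] 0.85 [719.  -23.9   0. ]
```

View pics/top0.png

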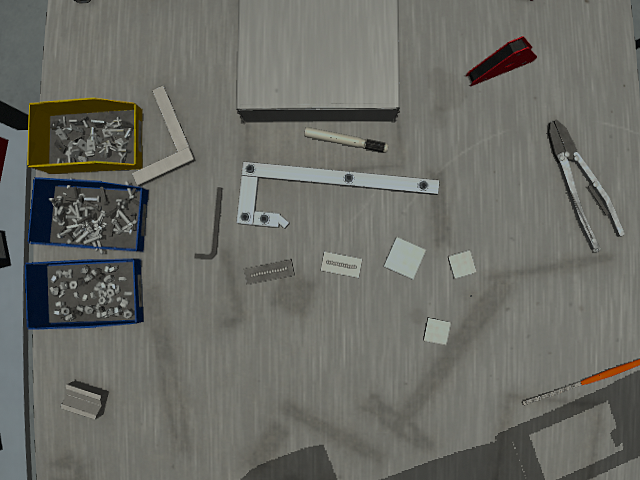

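View pics/side0.png

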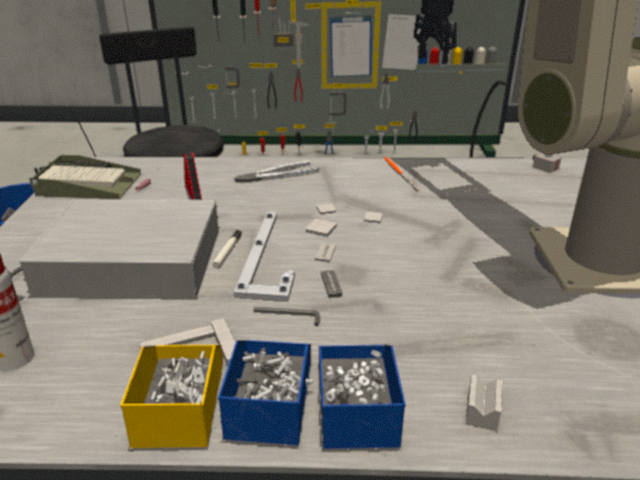

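The top view shows the 50 mm coupon at about (258,404), with two smaller squares at (264,461) and (331,437) that are look-alikes. The bead coupon is at (264,341), the long coupon at (271,270), and the rail runs (168,245)–(186,438). Next I'll measure the outlines.

```bash
python3 - <<'E'
from h import *
im=cv2.imread('pics/top0.png'); g=cv2.cvtColor(im,cv2.COLOR_BGR2GRAY)
cp=campose('top')
b=((g>175)*255).astype(np.uint8)
b=cv2.morphologyEx(b,cv2.MORPH_CLOSE,np.ones((3,3)))
cs,_=cv2.findContours(b,cv2.RETR_EXTERNAL,cv2.CHAIN_APPROX_NONE)
for c in cs:
    if cv2.contourArea(c)<150: continue
    x,y,w,h=cv2.boundingRect(c)
    if y<150 or y>350 or x<220 or x>500: continue
    z=14 if w>100 else 9
    P=np.array([onz('top',(p[0][1],p[0][0]),z,cp)[:2] for p in c],np.float32)
    r=cv2.minAreaRect(P); print((x,y,w,h),np.round(r[0],1),np.round(r[1],1),round(r[2],1))
    if w>100:
        ap=cv2.approxPolyDP(P,5,True)[:,0]; print(np.round(ap,1))
        # rail front edge: for columns, lowest row of blob within rail zone
        rows=[]
        for col in range(300,425):
            k=np.where(b[150:215,col])[0]
            if len(k): rows.append(onz('top',(150+k.max()+.5,col),14,cp)[:2])
        rows=np.array(rows); f=np.polyfit(rows[:,1],rows[:,0],1); res=rows[:,0]-np.polyval(f,rows[:,1]);print('front x=',f,res.std(), 'yaw',np.degrees(-np.arctan(f[0])))
# triangulate
for q in [('square_coupon')]:
    pass
def tri(a,b):
    p,w=ray('top',a); q,v=ray('side',b); A=np.c_[w,-v]; s=np.linalg.lstsq(A,q-p,rcond=None)[0]; return (p+w*s[0]+q+v*s[1])/2, np.linalg.norm(p+w*s[0]-q-v*s[1])
print(tri((257,404),(227.5,321)), tri((178,258),(291,248)),tri((183,335),(252,263)))
E
```

```text
(array([ 535.06268638, -110.64317353,    4.13209332]), np.float64(1.337085745703772)) (array([ 6.60860404e+02,  1.17090308e+02, -6.51456501e-01]), np.float64(2.353987879932333)) (array([648.37813576,  -4.14137986,   7.67026489]), np.float64(3.465315228261793))
```

```bash
python3 - <<'E'
from h import *
im=cv2.imread('pics/top0.png'); g=cv2.cvtColor(im,cv2.COLOR_BGR2GRAY)
cp=campose('top'); print(g[258,404],g[180,300],g[240,400],g[220,320],g[210,300])
b=cv2.inRange(g,(int(g[258,404])+int(g[240,400]))//2,255)
cs,_=cv2.findContours(b,cv2.RETR_EXTERNAL,cv2.CHAIN_APPROX_NONE)
for c in cs:
    x,y,w,h=cv2.boundingRect(c)
    if cv2.contourArea(c)<150 or y<150 or y>350 or x<220 or x>500: continue
    z=14 if w>100 else 9
    P=np.array([onz('top',(p[0][1],p[0][0]),z,cp)[:2] for p in c],np.float32)
    r=cv2.minAreaRect(P); print((x,y,w,h),np.round(r[0],1),np.round(r[1],1),round(r[2],1))
    if w>100: print(np.round(cv2.approxPolyDP(P,4,True)[:,0],1).tolist())
rows=[]
for col in range(300,425):
    k=np.where(b[150:215,col])[0]
    if len(k): rows.append(onz('top',(150+k.max()+.5,col),14,cp)[:2])
rows=np.array(rows); f=np.polyfit(rows[:,1],rows[:,0],1); res=rows[:,0]-np.polyval(f,rows[:,1]);print('front',f,res.std(),'yaw',np.degrees(-np.arctan(f[0])))
E
```

```text
165 136 166 119 114
(385, 238, 40, 40) [ 535.1 -110.8] [47.6 47.3] 66.1
(237, 176, 20, 48) [624.8 132.8] [23.2 72.4] 84.2
(347, 172, 92, 22) [651.2 -93.6] [140.7  19.9] 84.4
(251, 165, 98, 19) [665.3  51.2] [150.   19.5] 84.5
front [1.02442815e-01 6.50126185e+02] 0.5242354139769164 yaw -5.849136588892309
```

Request:
apply_moves:
  targets: "0 0 0 -3 -3.8 1 1; 0 0 0 -6 -7.6 2 1; 0 0 0 -9 -11.4 3 1; 0 0 0 -12 -15.2 4 1; 0 0 0 -15 -19 5 1"
  force: 40

```text
time: 1.5
tool_pos: [370.8, -316.9, 181.1]
tcp_rot: [-180.0, -0.0, -63.6]
ft_force: [0.9, -0.1, -0.0]
finger_gap: 12.3
```

Request:
apply_moves:
  targets: "0 0 0.11 -3 -3.8 1 1; 0 0 0.22 -6 -7.6 2 1; 0 0 0.33 -9 -11.4 3 1; 0 0 0.44 -12 -15.1 4 1; 0 0 0.558 -14.6 -18.8 5 1"

```text
time: 2.0
tool_pos: [474.3, -102.1, 131.3]
tcp_rot: [-179.9, -0.0, -95.8]
ft_force: [0.6, -1.3, -0.2]
finger_gap: 9.9
```

```bash
python3 - <<'E'
from h import *
s=sense(); print(s['tool_pos'],s['tcp_rot'])
save('wrist','w1.png'); cp=campose('wrist'); print(camera_model('wrist')['T_tool_cam'])
for q in('square_coupon','fixture','bead_coupon'):
    for d in place_of('wrist',q)[:3]: print(q,np.round(d['at']),d['confidence'],np.round(onz('wrist',d['at'],0,cp),1))
E
```

```text
[ 474.32326431 -102.14005616  131.2684152 ] [-1.79949584e+02 -7.42016602e-03 -9.58205543e+01]
[[ 9.99999554e-01 -9.23473572e-04  1.98537773e-04  2.37282114e-01]
 [-8.37799654e-04 -9.64220219e-01 -2.65101241e-01 -6.72357598e+01]
 [ 4.36248125e-04  2.65100956e-01 -9.64220562e-01 -1.42694642e+02]
 [ 0.00000000e+00  0.00000000e+00  0.00000000e+00  1.00000000e+00]]
square_coupon [157. 328.] 0.9 [ 536.8 -106.4    0. ]
square_coupon [155. 442.] 0.7 [ 528.5 -194.6    0. ]
square_coupon [283. 401.] 0.67 [ 425.7 -157.3    0. ]
fixture [  8. 165.] 0.94 [653.1  -2.6   0. ]
bead_coupon [186. 208.] 0.71 [525.2  -8.3   0. ]
```

View pics/w1.png

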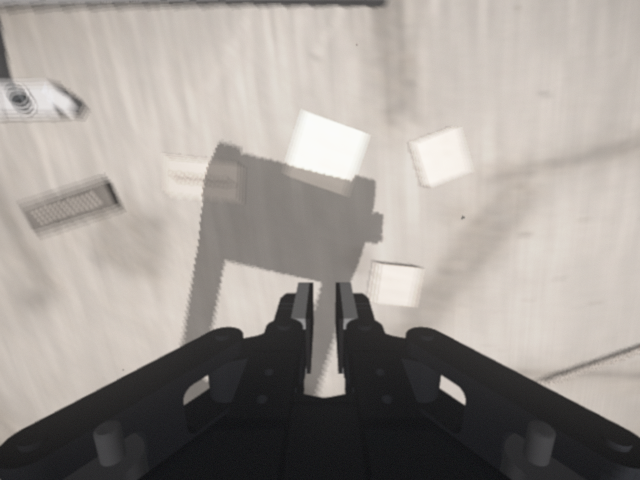

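Request:
apply_moves:
  targets: "0 0 0 0 0 4 1; 0 0 0 0 0 8 1; 0 0 0 0 0 11 1; 0 0 0 0 0 12 1; 0 0 0 0 0 12.4 1"

```text
time: 2.7
tool_pos: [472.9, -105.1, 6.7]
tcp_rot: [179.9, 0.0, -95.6]
ft_force: [-0.0, -0.5, 0.1]
finger_gap: 9.9
```

Request:
apply_moves:
  targets: "0 0 0 0 0 0.1 1; 0 0 0 0 0 0.2 1; 0 0 0 0 0 0.3 1; 0 0 0 0 0 0.4 1; 0 0 0 0 0 0.4 1"

```text
time: 3.2
tool_pos: [474.1, -104.3, 3.7]
tcp_rot: [-180.0, -0.0, -95.6]
ft_force: [-0.3, 1.4, -0.6]
finger_gap: 10.0
```

Request:
apply_moves:
  targets: "0 0 0 0 -1 0 1; 0 0 0 0 -1.8 0 1; 0 0 0 0 -2.5 0 1; 0 0 0 0 -3.2 0 1; 0 0 0 0 -4 0 1"

```text
time: 3.7
tool_pos: [514.0, -108.1, 3.1]
tcp_rot: [180.0, 0.0, -95.6]
ft_force: [-1.5, 0.0, 0.6]
finger_gap: 10.2
```

Request:
apply_moves:
  targets: "0 0 0 0 -0.8 0 1; 0 0 0 0 -1.6 0 1; 0 0 0 0 -2.4 0 1; 0 0 0 0 -3.2 0 1; 0 0 0 0 -4 0 1"

```text
time: 4.2
tool_pos: [554.0, -112.0, 3.2]
tcp_rot: [180.0, 0.0, -95.6]
ft_force: [-0.9, 1.0, -0.9]
finger_gap: 10.1
```

```bash
python3 - <<'E'
from h import *
print(sense()['tool_pos'],sense()['ft_force'])
im=save('top','t2.png'); c=im[140:340,220:500,::-1]; cv2.imwrite('pics/t2c.png',cv2.resize(c,None,fx=2.8,fy=2.8))
for q in('square_coupon','bead_coupon'):
    for d in place_of('top',q)[:3]: print(q,np.round(d['at']),d['confidence'],np.round(onz('top',d['at']),1))
E
```

```text
[ 554.04023558 -111.97936017    3.22307533] [-0.91893179  1.0076469  -0.85520362]
square_coupon [331. 438.] 0.89 [ 421.6 -163.9    0. ]
bead_coupon [264. 343.] 0.58 [525.  -16.7   0. ]
bead_coupon [177. 260.] 0.57 [660.5 114.6   0. ]
```

View pics/t2c.png

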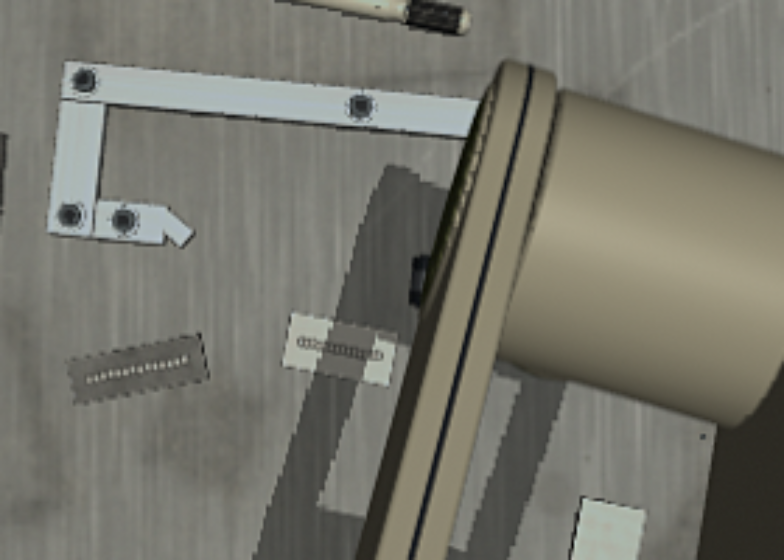

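The arm blocks the top view of the coupon, and the force of about 1 N fits pushing it. I'll use the wrist camera instead.

```bash
python3 - <<'E'
from h import *
save('wrist','w2.png'); cp=campose('wrist')
for d in place_of('wrist','square_coupon')[:3]: print(np.round(d['at']),d['confidence'],np.round(onz('wrist',d['at'],0,cp),1))
E
```

```text
[218. 308.] 0.81 [ 592.3 -108.7    0. ]
[334. 511.] 0.58 [ 526.1 -201.     0. ]
```

View pics/w2.png

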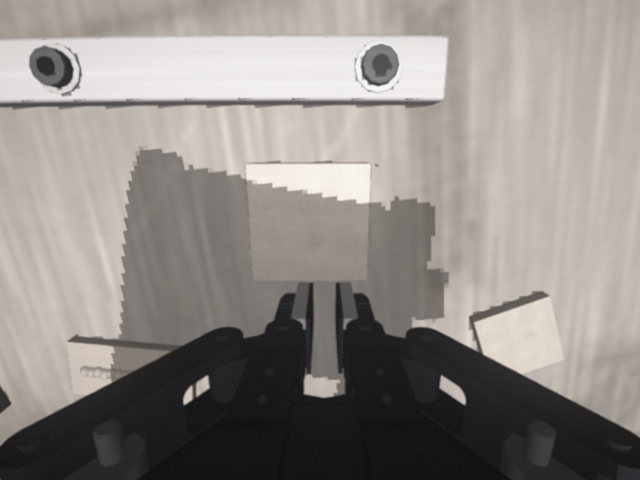

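The wrist view shows the coupon square to the rail, spanning columns 247–370 and rows 162–281. The rail face is at about row 104, roughly 21 mm away. I'll push on slowly until it makes contact.

Request:
apply_moves:
  targets: "0 0 0 0 -0.5 0 1; 0 0 0 0 -1 0 1; 0 0 0 0 -1.4 0 1; 0 0 0 0 -1.7 0 1; 0 0 0 0 -1.9 0 1"

```text
time: 4.95
tool_pos: [572.6, -113.8, 3.3]
tcp_rot: [180.0, 0.0, -95.6]
ft_force: [-1.4, 0.2, 1.4]
finger_gap: 9.9
```

Request:
apply_moves:
  targets: "0 0 0 0 -0.1 0 1; 0 0 0 0 -0.2 0 1; 0 0 0 0 -0.3 0 1; 0 0 0 0 -0.3 0 1; 0 0 0 0 -0.3 0 1"

```text
time: 5.45
tool_pos: [575.4, -114.1, 3.3]
tcp_rot: [-180.0, -0.0, -95.6]
ft_force: [-0.1, 0.2, 0.5]
finger_gap: 9.8
```

Request:
apply_moves:
  targets: "0 0 0 0 -0.1 0 1; 0 0 0 0 -0.2 0 1; 0 0 0 0 -0.3 0 1; 0 0 0 0 -0.3 0 1; 0 0 0 0 -0.3 0 1"

```text
time: 5.95
tool_pos: [577.8, -114.3, 3.2]
tcp_rot: [179.9, 0.0, -95.6]
ft_force: [-4.8, 0.6, 4.0]
finger_gap: 9.9
```

```bash
python3 - <<'E'
from h import *
save('wrist','w3.png'); cp=campose('wrist')
for d in place_of('wrist','square_coupon')[:1]: print(np.round(d['at']),d['confidence'],np.round(onz('wrist',d['at'],0,cp),1))
E
```

```text
[374. 506.] 0.61 [ 527.4 -202.1    0. ]
```

View pics/w3.png

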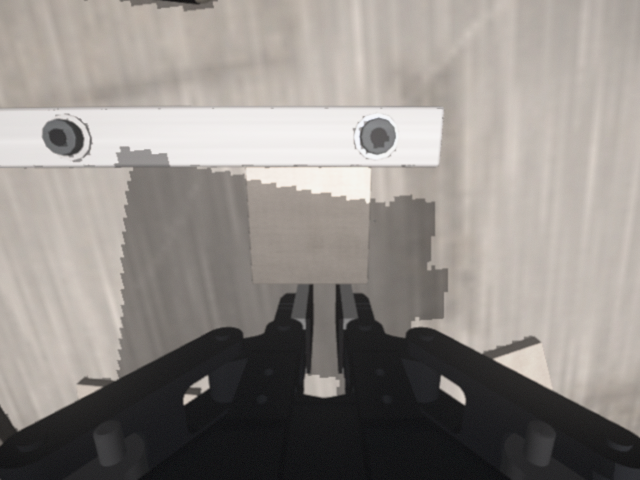

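The coupon is flush on the rail: rows 167–283, rail face at row 166, 4.8 N of contact force. Next I retreat, rotate 90° and go behind it.

Request:
apply_moves:
  targets: "0 0 0 0 0.3 0 1; 0 0 0 0 1.5 0 1; 0 0 0 0 3 -2 1; 0 0 -0.14 1.5 3 -5 1; 0 0 -0.28 4 3 -6 1"

```text
time: 6.55
tool_pos: [546.4, -151.2, 66.5]
tcp_rot: [-179.7, -0.1, -79.1]
ft_force: [0.8, -0.7, 0.5]
finger_gap: 10.1
```

Request:
apply_moves:
  targets: "0 0 -0.14 0.8 0 0 1; 0 0 -0.28 1.6 0 0 1; 0 0 -0.42 1.6 0 0 1; 0 0 -0.56 1.6 0 0 1; 0 0 -0.7 1.6 0 0 1"

```text
time: 7.05
tool_pos: [547.9, -167.3, 63.5]
tcp_rot: [-180.0, -0.1, -39.1]
ft_force: [0.5, 1.1, -0.1]
finger_gap: 10.0
```

Request:
apply_moves:
  targets: "0 0 -0.14 0 0 0 1; 0 0 -0.28 0 0 0 1; 0 0 -0.42 0 0 0 1; 0 0 -0.56 0 0 0 1; 0 0 -0.591 0 0 0 1"

```text
time: 7.55
tool_pos: [547.9, -167.2, 63.5]
tcp_rot: [180.0, -0.1, -5.3]
ft_force: [-0.1, 0.2, 0.2]
finger_gap: 10.3
```

```bash
python3 - <<'E'
from h import *
s=sense();p=s['tool_pos'];print(p,s['tcp_rot'],s['joint_pos'])
o=np.array([649.3,-2.1]);X=np.array([.9952,-.0976]);Y=np.array([.0976,.9952]);d=p[:2]-o;print('fix',d@X-1.8,d@Y)
im=save('wrist','w4.png')
cp=campose('wrist')
for d in place_of('wrist','square_coupon')[:3]: q=onz('wrist',d['at'],0,cp);print(np.round(d['at']),d['confidence'],q, (q[:2]-o)@X-1.8,(q[:2]-o)@Y)
E
```

```text
[ 547.94747453 -167.17386784   63.50519809] [ 1.79982723e+02 -8.60307958e-02 -5.25797238e+00] [-2.20993629e+01  1.14498323e+01  9.90554686e+01  8.96207145e-03
  6.94073529e+01 -1.68445233e+01]
fix -86.55482384381871 -174.17351975962785
[269. 132.] 0.69 [ 423.79677929 -163.00766681    0.        ] -210.5162169664088 -182.14442434822004
[159. 428.] 0.58 [ 615.34692851 -111.15962034    0.        ] -24.94587780580336 -111.84995394266232
```

View pics/w4.png

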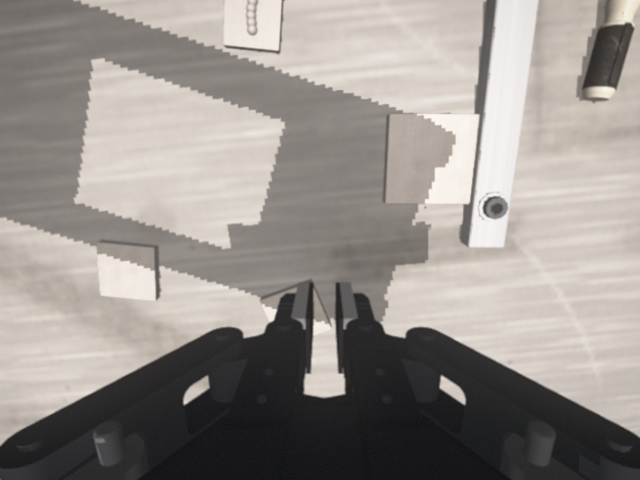

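The coupon is still flush, at about (158,430). Next: over by 59 mm, down, and push along the rail.

Request:
apply_moves:
  targets: "0 0 0.006 3 0 0 1; 0 0 0.006 5.9 0 0 1; 0 0 0.006 5.9 0 3 1; 0 0 0.006 5.9 0 5 1; 0 0 0.006 5.9 0 5.6 1"

```text
time: 8.15
tool_pos: [604.4, -172.0, 4.3]
tcp_rot: [-179.9, 0.2, -6.0]
ft_force: [-0.9, 0.7, -0.3]
finger_gap: 10.2
```

Request:
apply_moves:
  targets: "0 0 0 0 0 0.2 1; 0 0 0 0 0 0.4 1; 0 0 0 0 0 0.4 1; 0 0 0 0 0 0.4 1; 0 0 0 0 0 0.4 1"

```text
time: 8.65
tool_pos: [606.7, -173.0, 4.3]
tcp_rot: [180.0, -0.1, -5.9]
ft_force: [0.2, 0.0, -0.2]
finger_gap: 10.0
```

Request:
apply_moves:
  targets: "0 0 0 0 -0.6 0 1; 0 0 0 0 -1.2 0 1; 0 0 0 0 -1.8 0 1; 0 0 0 0 -2.4 0 1; 0 0 0 0 -3 0 1"

```text
time: 9.15
tool_pos: [609.2, -142.3, 3.2]
tcp_rot: [180.0, 0.0, -5.9]
ft_force: [-1.6, -1.0, -0.2]
finger_gap: 10.2
```

Request:
apply_moves:
  targets: "0 0 0 0 -0.6 0 1; 0 0 0 0 -1.2 0 1; 0 0 0 0 -1.8 0 1; 0 0 0 0 -2.4 0 1; 0 0 0 0 -3 0 1"

```text
time: 9.65
tool_pos: [612.2, -112.7, 3.2]
tcp_rot: [180.0, 0.0, -5.9]
ft_force: [-1.5, -2.7, -0.7]
finger_gap: 10.3
```

```bash
python3 - <<'E'
from h import *
s=sense();p=s['tool_pos']
o=np.array([649.3,-2.1]);X=np.array([.9952,-.0976]);Y=np.array([.0976,.9952]);d=p[:2]-o;print('fix',d@X-1.8,d@Y)
im=save('wrist','w5.png')
cp=campose('wrist')
for d in place_of('wrist','square_coupon')[:3]: q=onz('wrist',d['at'],0,cp);print(np.round(d['at']),d['confidence'],q, (q[:2]-o)@X-1.8,(q[:2]-o)@Y)
E
```

```text
fix -27.93050415115224 -113.65605899682971
```

View pics/w5.png

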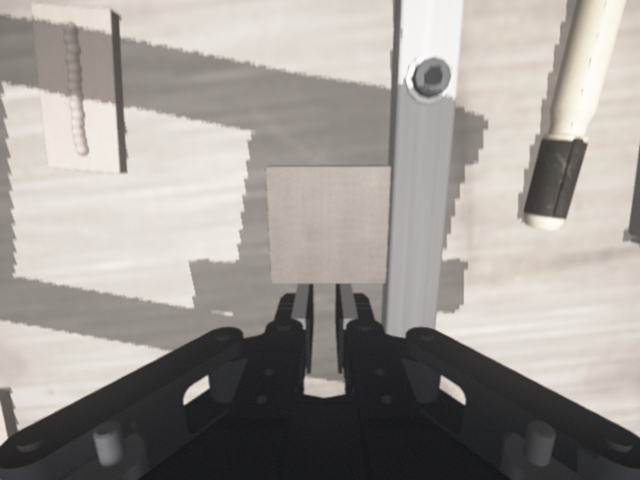

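The coupon is pressed by both fingers and flush on the rail, at (225,330) with the rail face at column 391. Continuing along.

Request:
apply_moves:
  targets: "0 0 0 0 -0.8 0 1; 0 0 0 0 -1.6 0 1; 0 0 0 0 -2.4 0 1; 0 0 0 0 -3.2 0 1; 0 0 0 0 -4 0 1"

```text
time: 10.25
tool_pos: [616.5, -72.5, 3.3]
tcp_rot: [180.0, -0.0, -5.9]
ft_force: [-1.1, -1.2, 0.6]
finger_gap: 9.9
```

Request:
apply_moves:
  targets: "0 0 0 0 -0.8 0 1; 0 0 0 0 -1.6 0 1; 0 0 0 0 -2.4 0 1; 0 0 0 0 -3.2 0 1; 0 0 0 0 -4 0 1"

```text
time: 10.75
tool_pos: [620.5, -33.0, 3.2]
tcp_rot: [180.0, 0.0, -5.9]
ft_force: [-2.3, -2.3, 0.5]
finger_gap: 10.2
```

Request:
apply_moves:
  targets: "0 0 0 0 -0.8 0 1; 0 0 0 0 -1.6 0 1; 0 0 0 0 -2.4 0 1; 0 0 0 0 -3.2 0 1; 0 0 0 0 -4 0 1"

```text
time: 11.25
tool_pos: [624.7, 7.0, 3.2]
tcp_rot: [-180.0, 0.0, -5.9]
ft_force: [-2.6, -2.4, 0.5]
finger_gap: 9.8
```

```bash
python3 - <<'E'
from h import *
s=sense();p=s['tool_pos']
o=np.array([649.3,-2.1]);X=np.array([.9952,-.0976]);Y=np.array([.0976,.9952]);d=p[:2]-o;print('fix',d@X-1.8,d@Y)
im=save('wrist','w6.png')
cp=campose('wrist')
for n in('square_coupon','stop','lip','home'):
  for d in place_of('wrist',n)[:2]: q=onz('wrist',d['at'],0,cp);print(n,np.round(d['at']),d['confidence'], (q[:2]-o)@X-1.8,(q[:2]-o)@Y)
E
```

```text
fix -27.203903516128698 6.671881386566795
square_coupon [221. 324.] 0.86 -26.867112798559006 44.62262050414892
stop [ 33. 388.] 0.9 -1.7776372019257378 118.36062633503842
lip [142. 260.] 0.95 -53.25509961394613 78.14566999697158
```

View pics/w6.png

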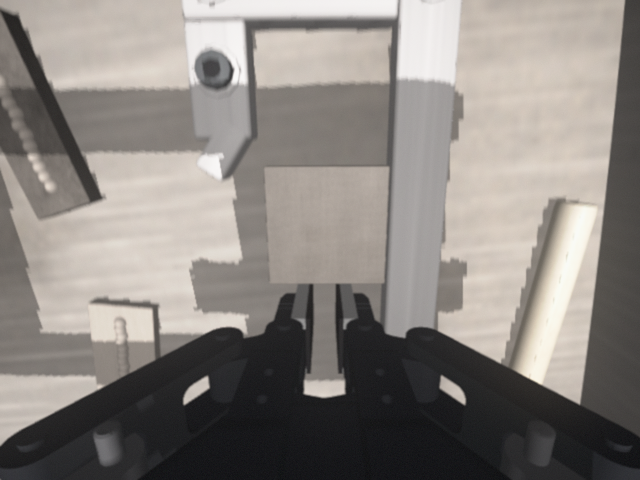

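The coupon is flush at (225,328), the lip's inner edge is at column 255 against the coupon's left edge at 265, and about 49 mm remain to the stop.

Request:
apply_moves:
  targets: "0 0 0 0 -0.8 0 1; 0 0 0 0 -1.6 0 1; 0 0 0 0 -2.4 0 1; 0 0 0 0 -3.2 0 1; 0 0 0 0 -4 0 1"

```text
time: 12.0
tool_pos: [628.9, 46.9, 3.3]
tcp_rot: [-180.0, -0.0, -5.9]
ft_force: [-1.5, -1.3, 0.7]
finger_gap: 9.9
```

Request:
apply_moves:
  targets: "0 0 0 0 -0.2 0 1; 0 0 0 0 -0.4 0 1; 0 0 0 0 -0.6 0 1; 0 0 0 0 -0.7 0 1; 0 0 0 0 -0.8 0 1"

```text
time: 12.5
tool_pos: [629.6, 53.9, 3.3]
tcp_rot: [180.0, 0.0, -5.9]
ft_force: [0.3, -1.3, 1.9]
finger_gap: 10.1
```

Request:
apply_moves:
  targets: "0 0 0 0 -0.1 0 1; 0 0 0 0 -0.15 0 1; 0 0 0 0 -0.2 0 1; 0 0 0 0 -0.2 0 1; 0 0 0 0 -0.2 0 1"

```text
time: 13.0
tool_pos: [629.8, 56.1, 3.3]
tcp_rot: [-180.0, -0.0, -5.9]
ft_force: [-0.6, -1.4, 1.5]
finger_gap: 10.1
```

Request:
apply_moves:
  targets: "0 0 0 0 -0.1 0 1; 0 0 0 0 -0.15 0 1; 0 0 0 0 -0.2 0 1; 0 0 0 0 -0.2 0 1; 0 0 0 0 -0.2 0 1"

```text
time: 13.5
tool_pos: [630.0, 56.5, 3.3]
tcp_rot: [179.9, 0.0, -5.9]
ft_force: [-2.2, -8.2, 2.0]
finger_gap: 10.1
```

The force rose to 8 N, so the coupon is on the stop. Back off straight, rise and check.

Request:
apply_moves:
  targets: "0 0 0 0 0.3 0 1; 0 0 0 0 1 0 1; 0 0 0 0 2 0 1; 0 0 0 0 3 -2 1; 0 0 0 0 3 -5 1"

```text
time: 14.0
tool_pos: [624.5, 26.6, 51.0]
tcp_rot: [180.0, 0.3, -6.0]
ft_force: [-0.1, 0.6, -0.5]
finger_gap: 10.0
```

Request:
apply_moves:
  targets: "0 0 0 0 1 -4 1; 0 0 0 0 2 -8 1; 0 0 0 0 2 -9 1; 0 0 0 0 2 -9 1; 0 0 0 0 2 -9 1"

```text
time: 14.5
tool_pos: [624.2, 8.3, 141.9]
tcp_rot: [-180.0, 0.1, -5.9]
ft_force: [-0.2, 0.1, -0.5]
finger_gap: 10.2
```

```bash
python3 - <<'E'
from h import *
im=save('wrist','w7.png'); s=sense(); print(s['ft_force'],s['tool_pos'])
o=np.array([649.3,-2.1]);X=np.array([.9952,-.0976]);Y=np.array([.0976,.9952])
cp=campose('wrist')
for n in('square_coupon','stop','lip','home'):
  for d in place_of('wrist',n)[:2]: q=onz('wrist',d['at'],0,cp);print(n,np.round(d['at']),d['confidence'], (q[:2]-o)@X-1.8,(q[:2]-o)@Y)
r,c=np.round(proj('wrist',[*(o-25*X+95*Y),5],cp)).astype(int); print(r,c)
cv2.imwrite('pics/w7c.png',cv2.resize(im[max(r-110,0):r+110,max(c-140,0):c+140,::-1],None,fx=2.7,fy=2.7,interpolation=cv2.INTER_CUBIC))
E
```

```text
[-0.08513096  0.01423009 -0.22934676] [623.57775332   8.46295938 140.97386045]
square_coupon [127. 325.] 0.9 -27.219914983622985 92.77740242659152
stop [ 93. 357.] 0.85 -2.877107440971992 117.73175998308501
lip [148. 291.] 0.62 -54.76143197500728 76.68049181441417
123 326
```

View pics/w7c.png

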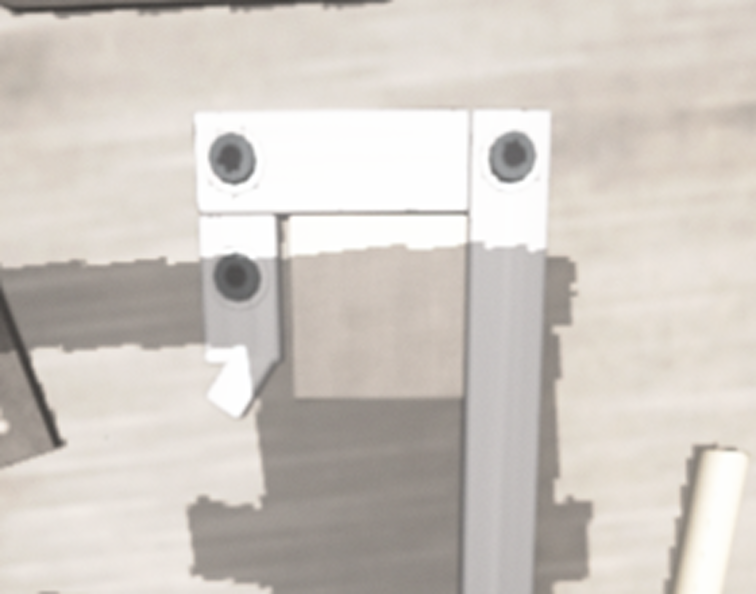

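The coupon sits flush to the stop (crop row 213) and the rail (crop column 467). Relative to the stop point it is at about (-24.3, -25.0) mm, against a nominal (-25, -25). The robot is clear, so I'm handing in.

```bash
python3 -c "
from h import *
print(hand_in())"
```

```text
the job is handed in; nothing more can be done
None
```

The square coupon is home in the corner pocket, and I handed the job in with about 14.6 s of the 54 s used. No verdict is reported.

- **What I did:** With two fingertips 10 mm apart and about 3 mm above the table, I pushed the coupon flat onto the rail. I felt contact at about 5 N. After turning the hand 90°, I slid the coupon along the rail until it met the end stop at about 8 N, then backed off straight and raised the hand 140 mm clear.
- **Last checks:** The final wrist picture shows the coupon flush with the rail and the stop. Its measured centre is about (-24.3, -25.0) mm from the stop point, where (-25, -25) is nominal. The wrist force was back to about zero.
- **Other loose things:** I kept clear of all of them, and the last wrist pictures showed no sign that any had moved. I did not measure their positions again at the end, nor take a last picture from the top camera.
- **Disagreements:** The fixture position from the top view and the rail contact felt by the arm differed by about 2 mm, within the calibration. The arm hid the coupon from the top camera during the push, so I relied on the wrist camera.

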